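# Shielding-gas check on a welding torch, trigger held at the gas stage

## Robot

A 6-joint arm with a two-finger parallel gripper is mounted at the origin on the work surface. World frame = base frame: x ahead of the robot, y to its left, z up, the work surface at z = 0. Lengths are in mm, angles in rad, forces in N, time in s.
With the tool pointing down it reaches from about 275 to 750 mm from the base axis. Payload 10.2 kg.
Tool frame: the origin (TCP) lies at the very end of the fingers, on their centre line; the grasp point (between the pads) lies behind it (ctrl.grasp_offset is the z of the grasp point in the tool frame, in mm); z points along the fingers, y is the direction in which the jaws open and shut (so a half turn about z gives the same grasp; the last joint's range is limited). The gripper opens to 85 mm and grips with 20 to 120 N. Pads are 22 mm wide; open, the fingers measure 114 mm over their backs; the gripper's body (76 mm by 85 mm) begins 54 mm behind the grasp point. The pads swing forward as they close: fully open they stand 13 mm farther back than shut.
Start: joints at [-1.341, 0.313, 1.498, -0, 1.331, -0.223], TCP at [229.668, -472.105, 231.294] pointing down, gripper open.
Joint ranges: [-2.94, 2.94], [-0.97, 2.17], [0.19, 2.56], [-1.23, 4.37], [0.02, 3.11], [-2.88, 2.88]. Speed limits (rad/s): [2.39, 2.39, 3.01, 3.14, 3.14, 3.14].

## Interface

Orientations are given as a unit quaternion [w, x, y, z].
In Python, from rig import ctrl, capture, job gives the robot as it stands. The module is installed in compiled form; this text tells all that it offers.
- The arm moves only by the tool move_arm, never from a script. Its argument "series" is a list of rows, each a list of 7 numbers: the turn, a rotation vector about the tool's x, y, z in rad, then the shift along the tool's x, y, z in cm, then the opening, from 0 (shut) to 1 (fully open). A call has 1 to 5 rows; each row is the pose to reach, as a shift and turn from the pose measured when the call began, along the tool's axes at that moment; what a row does not reach only later rows make up. A row lasts 1/12 s, in which the tool goes at most 41.7 mm and 7.16 degrees, less where a joint would pass 70% of its speed; a pose out of reach is approached as far as the arm can. A call with a gripper value outside its range is refused whole. The fingers move at their own pace and stop on an object; "grip_force" is the grip in N (left out, the last holds). Time passes only in rows, so rows that repeat a pose let the fingers close. It gives the time, the measured TCP pose, the force and the opening at its end, in the units of the state.
- ctrl.sense(): the state, without advancing time (a new reading comes with each control period).
- capture(name): name is "side" or "top"; returns a dict with "frame" (420x560x3 uint8, red, green, blue), "mtx" (3x3 intrinsics, pixels), "R" (3x3) and "t" (3): a world point X has camera coordinates R X + t. Camera axes: x right, y down, z forward; pixel columns grow to the right and rows downward; lengths in mm; the calibration is good to about 2 mm. A picture is of the moment at which its call begins. There is no depth.
- job.finish_job(): hands the job in, once; it reports no verdict.
The state is a dict: "time_s": time; "joints": joint angles; "dq": joint speeds; "tau": joint torques, N m; "eef_pos": TCP position; "ee_rot": TCP orientation; "force": force on the tool from outside, world axes, zero at the start; "wrist_torque": the same for the moment, N m; "grip_width": opening from 0.0 (shut) to 1.0 (fully open).
Only numpy, scipy, OpenCV 4.12 (cv2) and the standard library are available. Lean on these libraries where they do the work, as an engineer would, in place of code of your own. Each camera call takes 0.05 s, during which the arm holds its last target.

## Task

Do the shielding-gas check on the welding torch in the bench clamp: push its copper gas nozzle down fully home on its seat, then stand the flow tester upright over the nozzle so that it sits down on the nozzle's mouth by itself, then press the orange trigger lever down to its first stage (gas only), the place where you feel it turn clearly stiffer, and keep it there. Never push the lever through to the second stage, which would feed wire, and leave the other things on the bench where they are. Finish while still holding the lever down at the first stage, with the tester standing free on the nozzle.

Things in the scene. Friction and masses are not known exactly. Their poses are not given: they have to be found in the camera images.
- torch: MIG torch fixed trigger side up in a bench clamp (base plate 110 x 230 x 10). Origin on the bench under the handle's middle; z up, y along the torch, hose end to nozzle end; its yaw varies. The black handle (39 thick) rises 15 deg towards +y; the neck bends up to the nozzle, its axis vertical at x = 0, y = 108 mm. Lever on its top, y = -50 to 23 mm; the hose enters the bench at y = -224 mm
- nozzle (a joint): copper gas nozzle, 58 long, 23.6 in diameter, its top 24 mm tapering to 16 at the mouth; slides straight down on the neck. Value in m: gap between its lower rim and the white ring that is its seat; 0 = fully home, 0.024 = farthest out; starts part way out. A spring ring grips the neck: it stays where left and takes about 8 to 11 N to slide
- nozzle_mouth (a point): centre of the nozzle's open mouth (its top rim, 16 across), which moves with the nozzle; 214 mm above the bench when the nozzle is home
- lever (a joint): orange trigger lever, hinged at its nozzle end, level at rest; the free end moves down when pressed and springs back when let go. Value in rad: its first-stage (gas) travel, 0 = released, 0.09 = the end of the first stage, pad 5.4 mm down, where it stops; gas flows from 0.075. Force at the pad: 2.5 N to start, 6 N at 0.09
- lever_stage2 (a joint): further travel of the same lever past the first stage, about the same hinge, against a second, stiffer spring, in rad. Stays near 0 until the first stage is at its end and the force at the pad passes 8 N (the clear stiffening); then 4 N per mm more. The wire feed switches at 0.06 (pad 3.6 mm below the end of the first stage, about 22 N)
- lever_pad (a point): centre of the ribbed finger pad on top of the lever, the place to press; the pad is 18 wide and 26 long (along the torch), level at rest, 60 mm from the lever's hinge; it lies about 144 mm from the nozzle's axis and moves with the lever
- tester_grip (a point): gas flow tester, upright, 103 tall, 60 g: black rubber foot 35 in diameter, 30 tall; clear tube 24 in diameter, 65 long; green ring on top 27 in diameter, 8 tall. This point: middle of the clear tube on its axis, 62.5 mm above the tester's lower edge, the place to grip; z is its axis, up. It starts standing on the bench
- tester_seat (a point): the seat inside the tester's foot: the foot is a socket open downward, about 26 wide and 24 deep; this is the centre of its ceiling, 24 mm above the lower edge and 38.5 mm below the grip point. Seated on the nozzle, this point lies on the nozzle's mouth
- gel_tin: bystander: round tin, 61 in diameter, 44 tall, blue lid; origin at its underside's centre
- spare_nozzle: bystander: spare steel gas nozzle standing on the bench, 24 in diameter, 58 tall; origin at its underside's centre
- wire_brush: bystander: wooden wire brush, 268 long; lies along its x
- chip_hammer: bystander: chipping hammer, 235 long; lies along its x
- weld_magnet: bystander: red triangular welding magnet, 105 x 75 x 16, lying flat
- weldment: bystander: small welded steel frame, foot 200 long along its y, 116 tall
- coupons: bystander: two steel test plates, each 50 x 100 x 6, one on the other

How it is judged (in metres and radians):
On the way, in this order (a step that is already met when the one before it is completed fails the run):
1. the nozzle is pushed home (within 1.5 mm of its seat) (value of joint nozzle below 0.0015 m), for 0.2 s.
2. the tester stands upright over the nozzle, sits on its mouth, and is let go (distance between tester_seat and nozzle_mouth below 0.006 m and angle between tester_grip's own z axis and vertical below 0.14 rad and contact force between the fingers and tester below 0.1 N), for 0.3 s.
3. the fingers hold the lever at its first stage (lever past 0.075 rad, second stage below 0.05 rad) (value of joint lever above 0.075 rad and value of joint lever_stage2 below 0.05 rad and contact force between the fingers and lever above 2 N), for 0.3 s.
At the end, for the whole second after the job is handed in: The fingers hold the lever at its first stage (past 0.075 rad, second-stage travel below 0.05 rad, push over 2 N), the nozzle is within 1.5 mm of its seat, and the tester stands by itself on it: seat within 6 mm of the mouth, upright within 0.14 rad, not touched by the robot (all of step 2 and all of step 3 and value of joint nozzle below 0.0015 m and contact force between the arm and tester below 0.1 N); the arm keeps its last pose, push and grip.
It fails at once if the lever is pushed through to the second stage (past 0.06 rad of second-stage travel) (value of joint lever_stage2 above 0.06 rad).
It fails at once if the tester is tipped over (more than 0.6 rad) (angle between tester_grip's own z axis and vertical above 0.6 rad).
It fails at once if a bystander is moved by more than 20 mm (distance of any of gel_tin, spare_nozzle, wire_brush, chip_hammer, weld_magnet, weldment, coupons from where it was at the start of the episode above 0.02 m).
It also fails if it takes over 72 s, if anything falls off the work surface, if the arm or the gripper's body presses on something with over 40 N, if the wrist force passes 120 N, or if a joint passes its speed limit or range.

## Working session

There is one attempt and no reset: what is moved stays moved. The work goes in short steps, Python scripts to look and compute and a tool call to move; the robot and the scene stay as the last step left them, time stands still between calls to the robot, and variables do not carry over. Pictures are saved under pics/ and viewed, and the job is handed in when it is done.

Besides the shell and the picture viewer there is one more tool, called after ">>>" as name(argument=value, ...) on one line, values as JSON. move_arm: Moves the arm, as the interface text tells. Its arguments: {"type":"object","properties":{"series":{"type":"array","items":{"type":"array","items":{"type":"number"}}},"grip_force":{"type":"number"}},"required":["series"]}

```bash
mkdir -p pics; ls
python3 - <<'E'
from rig import ctrl, capture, job
import cv2, pickle
print(ctrl.sense(), ctrl.grasp_offset)
for n in ("side","top"):
    c=capture(n); pickle.dump(c,open(f"pics/{n}0.pkl","wb"))
    cv2.imwrite(f"pics/{n}0.png",cv2.resize(c["frame"][:,:,::-1],(800,600),interpolation=cv2.INTER_CUBIC))
    print(n,c["mtx"],c["R"],c["t"], -c["R"].T@c["t"])
E
```

```text
pics
{'time_s': 0.0, 'joints': array([-1.34140650e+00,  3.13487891e-01,  1.49848846e+00,  4.09847942e-05,
        1.33101823e+00, -2.23381586e-01]), 'dq': array([ 0.00092631, -0.00123059,  0.00085998, -0.00020094, -0.00083851,
        0.00058976]), 'tau': array([-2.11508050e-04, -4.12270260e+01, -2.59742403e+01, -1.56982746e-04,
        4.14645896e-03,  3.22318044e-05]), 'eef_pos': array([ 229.60856391, -471.81934179,  230.6963614 ]), 'ee_rot': array([-7.01017079e-04,  9.74484867e-01,  2.24452117e-01,  1.77968500e-05]), 'force': array([ 0.06796831, -0.29557   ,  0.24316618]), 'wrist_torque': array([0.03119375, 0.02266972, 0.01364193]), 'grip_width': 0.9995633519487613} -18.700000000000003
side [[490.25289556   0.         274.36854754]
 [  0.         490.25289556 212.22784965]
 [  0.           0.           1.        ]] [[-0.9751658  -0.22090924  0.01583568]
 [-0.15647468  0.63659793 -0.75515478]
 [ 0.15673971 -0.738879   -0.65535523]] [ 503.52033592  294.62587709 1150.1769332 ] [356.83890365 773.51565692 968.28902665]
top [[477.08807331   0.         280.50272973]
 [  0.         477.08807331 210.2674653 ]
 [  0.           0.           1.        ]] [[-0.05585316 -0.99842673 -0.00494911]
 [-0.97430416  0.05558566 -0.21826965]
 [ 0.21820135 -0.00736911 -0.97587595]] [-110.90453411  591.00451695 1293.37857355] [ 287.40684253 -134.05037848 1390.62651067]
```

View pics/side0.png

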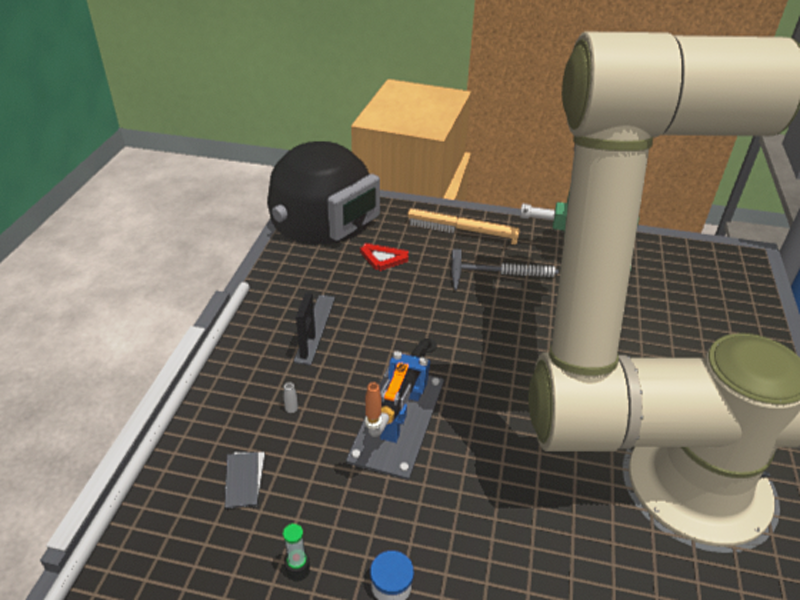

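View pics/top0.png

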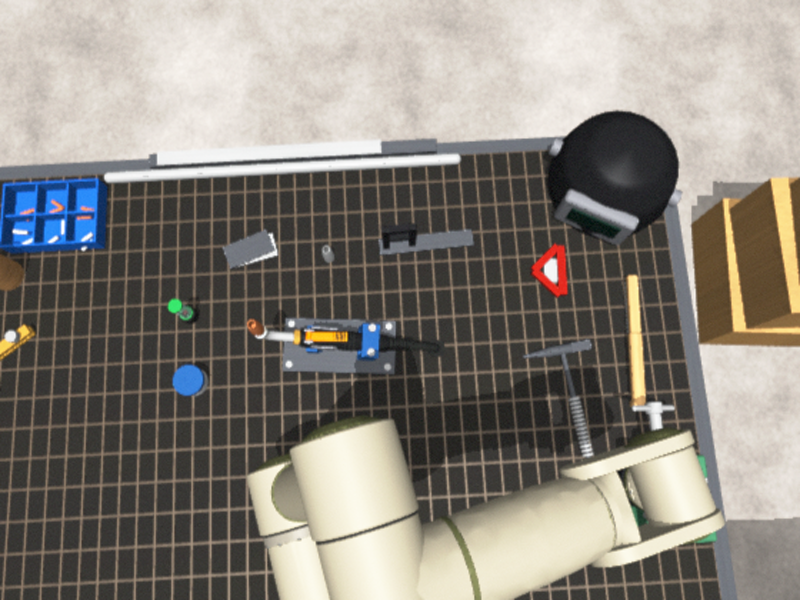

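The side view shows the torch, with nozzle mouth about (374,384), tester top at (293,532) and tin at (392,570). The top view shows the nozzle at (253,325) and the tester at (180,308). I'll zoom in to measure.

```bash
cat > h.py <<'E'
import numpy as np, cv2, pickle
from scipy.spatial.transform import Rotation as Rn
def proj(c,X):
    p=c["mtx"]@(c["R"]@np.asarray(X,float)+c["t"]); return p[:2]/p[2]
def ray(c,uv):
    d=c["R"].T@np.linalg.inv(c["mtx"])@np.array([uv[0],uv[1],1.]); return -c["R"].T@c["t"], d/np.linalg.norm(d)
def atz(c,uv,z):
    o,d=ray(c,uv); return o+d*(z-o[2])/d[2]
def tri(cs,uvs):
    A=np.zeros((3,3));b=np.zeros(3)
    os=[]
    for c,uv in zip(cs,uvs):
        o,d=ray(c,uv);P=np.eye(3)-np.outer(d,d);A+=P;b+=P@o;os.append((o,d))
    X=np.linalg.solve(A,b)
    return X,[np.linalg.norm(np.cross(X-o,d)) for o,d in os]
def crop(c,x0,y0,w,h,s,fn):
    im=c["frame"][y0:y0+h,x0:x0+w,::-1]
    im=cv2.resize(im,None,fx=s,fy=s,interpolation=cv2.INTER_CUBIC)
    for i in range(0,w,10): cv2.putText(im,str(x0+i),(i*s,8),0,.3,(255,255,255),1); cv2.line(im,(i*s,10),(i*s,14),(255,255,255),1)
    for i in range(0,h,10): cv2.putText(im,str(y0+i),(0,i*s+4),0,.3,(255,255,255),1)
    cv2.imwrite(fn,im)
E
python3 - <<'E'
from h import *
S=pickle.load(open("pics/side0.pkl","rb"));T=pickle.load(open("pics/top0.pkl","rb"))
crop(S,235,230,90,110,5,"pics/s_t.png")
crop(S,185,355,120,65,6,"pics/s_g.png")
crop(T,160,210,160,60,5,"pics/t_t.png")
crop(T,110,195,80,90,6,"pics/t_g.png")
E
```

```text
(no output)
```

View pics/s_t.png

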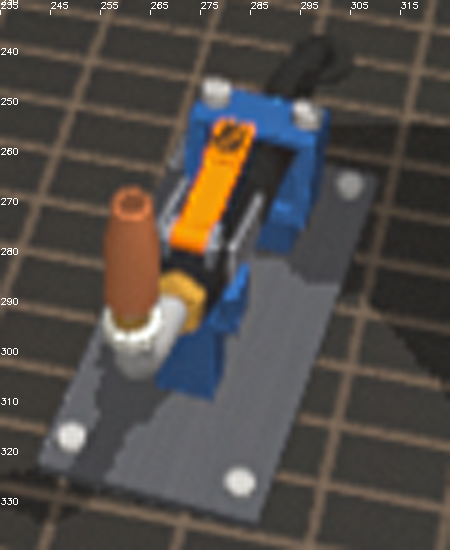

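View pics/s_g.png

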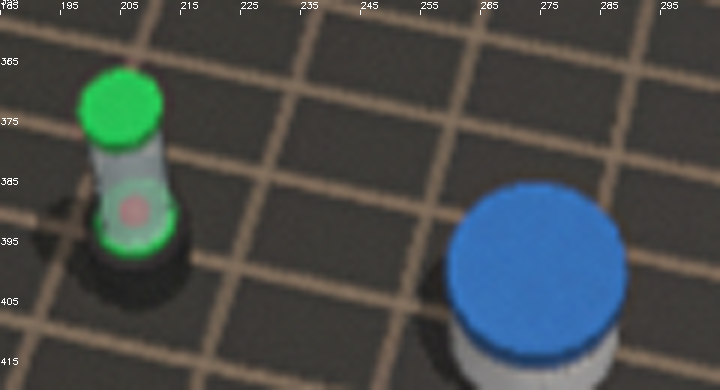

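View pics/t_t.png

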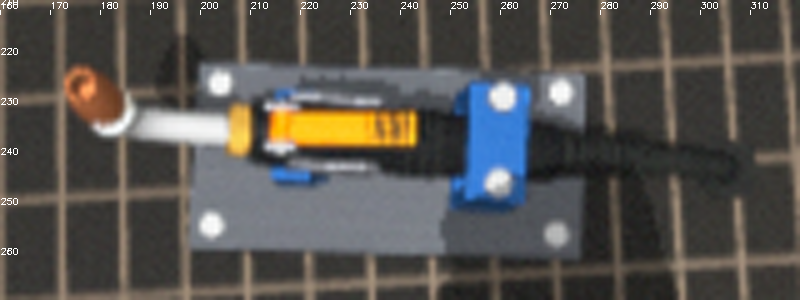

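View pics/t_g.png

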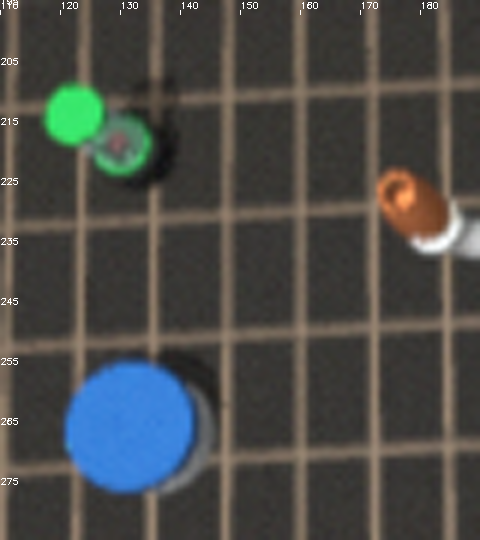

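Run:
```python
from h import *
S=pickle.load(open("pics/side0.pkl","rb"));T=pickle.load(open("pics/top0.pkl","rb"))
np.set_printoptions(precision=1,suppress=True)
for n,s,t,z in [("mouth",(261.2,270.2),(176.1,226.6),225),("pad",(281,257),(238.6,235.2),130),("tester",(204.6,372),(121.9,213.8),103),
  ("tin",(235-50+89.5-.4,355+44.5-.4),(110+21.5-.4,195+71.5-.4),44)]:
    print(n,tri([S,T],[s,t]),atz(S,s,z),atz(T,t,z))
# base plate corners in top (z=10)
for uv in [(199.5,222.3),(276,224.5),(275.5,261.5),(197.8,259.3)]: print(atz(T,uv,10))
for uv in [(243,322.5),(286,333.7),(310,264.5),(273,259)]: print('S',atz(S,uv,10))
# base plate bolts z~12: near-nozzle two & far two
b=[atz(T,uv,12) for uv in [(203.2,226),(201.8,254.6),(271.8,228),(271,256.6)]]; print(b)
```

```text
mouth (array([520.8, 118.5, 226.2]), [np.float64(0.20244540262520594), np.float64(0.2024454026253005)]) [520.9 117.4 225. ] [521.3 118.7 225. ]
pad (array([508.6, -26.9, 120.6]), [np.float64(0.41782148626395005), np.float64(0.4178214862639707)]) [506.5 -18.  130. ] [507.4 -27.7 130. ]
tester (array([590.6, 294.8, 102.9]), [np.float64(0.32174086784541917), np.float64(0.3217408678455065)]) [591.  294.8 103. ] [590.3 294.7 103. ]
tin (array([452.1, 286.5,  42.2]), [np.float64(0.5977545778700124), np.float64(0.597754577869943)]) [452.5 287.4  44. ] [451.3 285.9  44. ]
[573.4  96.2  10. ]
[ 554.  -128.8   10. ]
[ 445.1 -121.5   10. ]
[464.2 103.2  10. ]
S [570.2  99.   10. ]
S [464.8 106.2  10. ]
S [ 447.1 -122.6   10. ]
S [ 547.2 -119.    10. ]
[array([561.3,  85.2,  12. ]), array([477.,  91.,  12.]), array([ 543.8, -116. ,   12. ]), array([ 459.8, -109.3,   12. ])]
```

Run:
```python
from h import *
S=pickle.load(open("pics/side0.pkl","rb"));T=pickle.load(open("pics/top0.pkl","rb"))
np.set_printoptions(precision=1,suppress=True)
O=np.array([511.6,10.9,0]);dy=np.array([.085,.9964,0]);dx=np.array([.9964,-.085,0])
for n,s,t in [("guardL far",(271.5,265.5),(236,230)),("guardL near",(266.6,277),(217.5,229)),("guardR far",(286,269),(232.5,242.8)),("guardR near",(281.5,279),(214,242)),
 ("boltL",(278,247.5),(260.3,229)),("boltR",(295.5,252.5),(259.5,246)),("lever front",(273,278),(213.5,234.5)),("lever rear L",(279,254),(242.5,231.5)),("lever rear R",(285.5,255.5),(242.5,239.5))]:
    X,e=tri([S,T],[s,t]); print(n,X,e, (X-O)@dx,(X-O)@dy)
def m(c,x,y,z): return proj(c,O+dx*x+dy*y+[0,0,z])
for c,k,a in [(S,"side",(235,230,90,110,6)),(T,"top",(165,205,110,70,7))]:
    x0,y0,w,h,s=a
    im=cv2.resize(c["frame"][y0:y0+h,x0:x0+w,::-1],None,fx=s,fy=s,interpolation=cv2.INTER_CUBIC)
    P=lambda x,y,z: tuple(int(round(v)) for v in (m(c,x,y,z)-[x0,y0]+.5)*s)
    for z,col in [(118,(0,255,0)),(122,(255,0,255))]:
        cv2.polylines(im,[np.array([P(-9,-49,z),P(9,-49,z),P(9,-23,z),P(-9,-23,z)])],True,col,1)
    cv2.polylines(im,[np.array([P(8*np.cos(t),108+8*np.sin(t),226) for t in np.linspace(0,6.3,30)])],True,(0,255,0),1)
    cv2.polylines(im,[np.array([P(11.8*np.cos(t),108+11.8*np.sin(t),168) for t in np.linspace(0,6.3,30)])],True,(0,255,0),1)
    cv2.imwrite(f"pics/ov_{k}.png",im)
```

```text
guardL far [528.8 -18.1  94.8] [np.float64(0.32347404172695554), np.float64(0.32347404172685706)] 19.580591498622905 -27.456180224254084
guardL near [530.6  31.1 107.4] [np.float64(1.0901023989379752), np.float64(1.0901023989379957)] 17.242423663971312 21.76889293844344
guardR far [491.8  -8.1 102.8] [np.float64(0.30542279681755585), np.float64(0.3054227968174962)] -18.141562782835635 -20.579405703495567
guardR near [493.4  39.9 120. ] [np.float64(0.895083055957307), np.float64(0.8950830559573604)] -20.56281659904787 27.34966953215853
boltL [527.9 -85.1  91.4] [np.float64(0.17879111320726543), np.float64(0.17879111320754137)] 24.39031268795882 -94.25777722900878
boltR [481.5 -80.6  88.9] [np.float64(0.30013446233347646), np.float64(0.30013446233354674)] -22.203716815458765 -93.70796454781164
lever front [513.6  40.8 119.3] [np.float64(1.378045595143496), np.float64(1.378045595143489)] -0.5464278519559798 29.9670638001665
lever rear L [517.1 -37.7 118.6] [np.float64(1.7654022750564604), np.float64(1.765402275056614)] 9.615048063494083 -47.9741887093501
lever rear R [498.2 -36.8 117.8] [np.float64(1.0044115321090434), np.float64(1.0044115321091358)] -9.33542852469489 -48.641699943476404
```

View pics/ov_side.png

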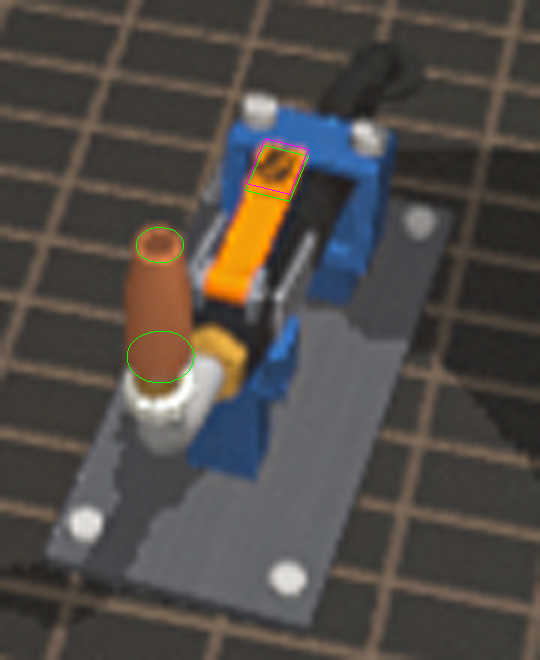

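View pics/ov_top.png

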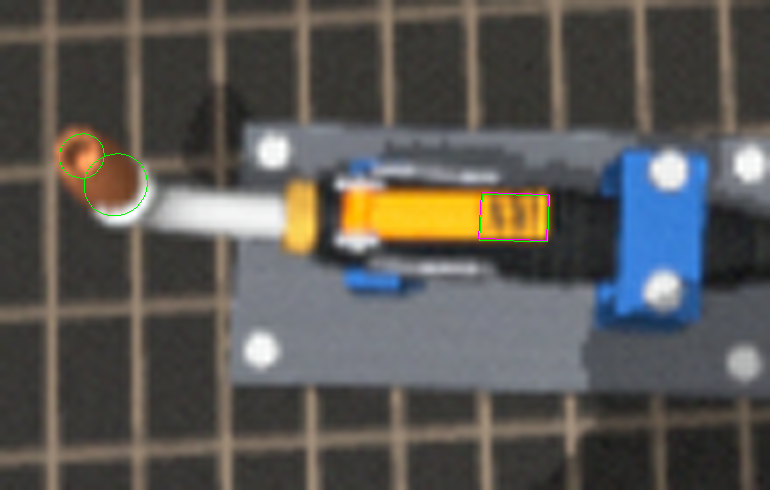

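```bash
cat >> h.py <<'E'
def Rt(s): q=s["ee_rot"]; return Rn.from_quat([q[1],q[2],q[3],q[0]])
def plan(s,target):
    R=Rt(s).as_matrix(); d=np.array(target,float)-s["eef_pos"]
    # upright correction: bring tool z to -Z
    z=R[:,2]; ax=np.cross(z,[0,0,-1]); 
    print("t",round(s["time_s"],2),"pos",s["eef_pos"].round(1),"F",s["force"].round(1),"grip",round(s["grip_width"],3),"shift cm",(R.T@d/10).round(2),"|d|",np.linalg.norm(d).round(1),"levelling rotvec",(R.T@ax).round(4),"toolx",R[:,0].round(3))
E
python3 - <<'E'
from h import *
from rig import ctrl
plan(ctrl.sense(),[521,118.5,262])
E
```

```text
t 0.1 pos [ 229.6 -471.9  230.8] F [-0.2  0.6  0.1] grip 1.004 shift cm [ 52.03 -40.34  -3.06] |d| 659.1 levelling rotvec [-0.0011 -0.0002  0.    ] toolx [0.899 0.437 0.   ]
```

>>> move_arm(series=[[0, 0, 0, 3.1, -2.4, -0.8, 0.5], [0, 0, 0, 6.2, -4.8, -1.6, 0], [0, 0, 0, 9.3, -7.2, -2.4, 0], [0, 0, 0, 12.4, -9.6, -3.0, 0], [0, 0, 0, 15.5, -12.0, -3.5, 0]], grip_force=40)

```text
time_s: 0.52
eef_pos: [316.8, -294.4, 266.2]
ee_rot: [-0.001, 0.975, 0.224, 0.0]
force: [0.9, 0.0, 0.2]
grip_width: 0.298
```

>>> move_arm(series=[[0, 0, 0, 3.1, -2.4, 0, 0], [0, 0, 0, 6.2, -4.8, 0, 0], [0, 0, 0, 9.3, -7.2, 0, 0], [0, 0, 0, 12.4, -9.6, 0, 0], [0, 0, 0, 15.5, -12.0, 0, 0]])

```text
time_s: 0.93
eef_pos: [404.1, -116.8, 266.4]
ee_rot: [-0.001, 0.975, 0.224, 0.0]
force: [1.2, -0.5, 0.2]
grip_width: -0.002
```

>>> move_arm(series=[[0, 0, 0, 3.1, -2.4, 0, 0], [0, 0, 0, 6.2, -4.8, 0, 0], [0, 0, 0, 9.3, -7.2, 0, 0], [0, 0, 0, 12.4, -9.6, 0, 0], [0, 0, 0, 15.5, -12.0, 0, 0]])

```text
time_s: 1.35
eef_pos: [491.5, 61.0, 266.4]
ee_rot: [-0.001, 0.975, 0.224, -0.0]
force: [0.0, -1.2, 0.2]
grip_width: -0.001
```

Run:
```python
from h import *
from rig import ctrl
plan(ctrl.sense(),[521,118.5,240])
```

```text
t 1.35 pos [491.5  61.  266.4] F [ 0.  -1.2  0.2] grip -0.001 shift cm [ 5.17 -3.88  2.64] |d| 69.8 levelling rotvec [-0.0013 -0.      0.    ] toolx [0.899 0.437 0.   ]
```

>>> move_arm(series=[[0, 0, 0, 2.6, -1.95, 0, 0], [0, 0, 0, 5.2, -3.9, 0, 0], [0, 0, 0, 5.2, -3.9, 1.3, 0], [0, 0, 0, 5.2, -3.9, 2.6, 0], [0, 0, 0, 5.2, -3.9, 2.6, 0]])

```text
time_s: 1.77
eef_pos: [520.1, 119.3, 237.7]
ee_rot: [-0.001, 0.974, 0.225, -0.003]
force: [-0.8, -0.3, -1.2]
grip_width: 0.001
```

Run:
```python
from h import *
from rig import ctrl,capture
plan(ctrl.sense(),[521,118.5,214])
S=capture("side");T=capture("top")
crop(S,215,190,100,120,5,"pics/s1.png");crop(T,140,180,120,80,6,"pics/t1.png")
```

```text
t 1.77 pos [520.1 119.3 237.7] F [-0.8 -0.3 -1.2] grip 0.001 shift cm [0.05 0.12 2.37] |d| 23.7 levelling rotvec [-0.0035  0.0047  0.    ] toolx [ 0.899  0.438 -0.005]
```

View pics/s1.png

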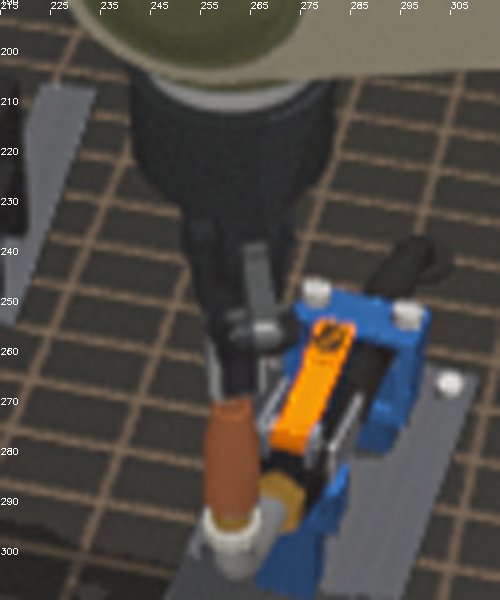

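View pics/t1.png

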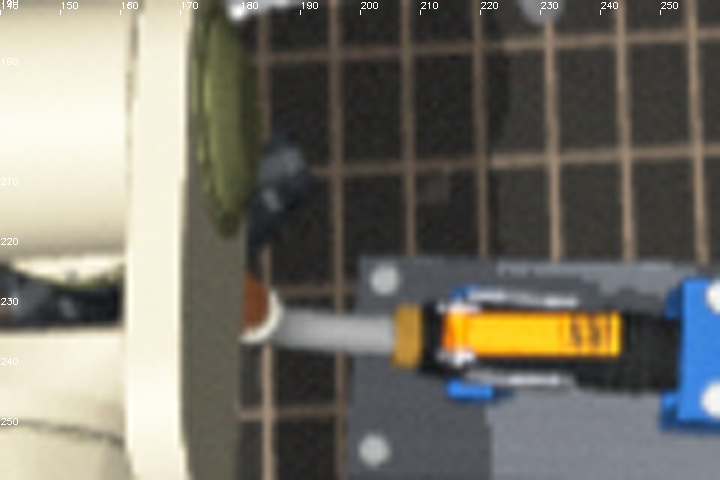

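Side view: the shut fingertips at about (262,268) sit right over the copper mouth at (261,270). Next I press down.

>>> move_arm(series=[[0, 0, 0, 0.05, 0.1, 0.6, 0], [0, 0, 0, 0.05, 0.1, 1.0, 0], [0, 0, 0, 0.05, 0.1, 1.4, 0], [0, 0, 0, 0.05, 0.1, 1.4, 0]])

```text
time_s: 2.2
eef_pos: [521.9, 117.8, 226.2]
ee_rot: [-0.001, 0.975, 0.224, -0.001]
force: [-0.3, 0.2, 0.4]
grip_width: 0.0
```

Run:
```python
from h import *
from rig import ctrl
plan(ctrl.sense(),[521,118.5,214])
```

```text
t 2.2 pos [521.9 117.8 226.2] F [-0.3  0.2  0.4] grip 0.0 shift cm [-0.05 -0.1   1.22] |d| 12.3 levelling rotvec [-0.0016  0.0008  0.    ] toolx [ 0.9    0.437 -0.001]
```

>>> move_arm(series=[[0, 0, 0, 0, 0, 0.3, 0], [0, 0, 0, 0, 0, 0.5, 0], [0, 0, 0, 0, 0, 0.7, 0], [0, 0, 0, 0, 0, 0.7, 0]])

```text
time_s: 2.53
eef_pos: [522.1, 117.8, 220.0]
ee_rot: [-0.001, 0.975, 0.224, 0.0]
force: [-1.7, 0.2, 5.3]
grip_width: 0.002
```

>>> move_arm(series=[[0, 0, 0, 0, 0, 0.3, 0], [0, 0, 0, 0, 0, 0.5, 0], [0, 0, 0, 0, 0, 0.6, 0], [0, 0, 0, 0, 0, 0.6, 0]])

```text
time_s: 2.87
eef_pos: [522.1, 117.8, 214.8]
ee_rot: [-0.0, 0.975, 0.224, 0.001]
force: [-1.7, 0.2, 6.7]
grip_width: -0.0
```

>>> move_arm(series=[[0, 0, 0, 0, 0, 0.15, 0], [0, 0, 0, 0, 0, 0.25, 0], [0, 0, 0, 0, 0, 0.25, 0]])

```text
time_s: 3.12
eef_pos: [522.2, 117.8, 214.0]
ee_rot: [-0.0, 0.975, 0.224, 0.001]
force: [-4.7, -0.8, 11.5]
grip_width: -0.001
```

>>> move_arm(series=[[0, 0, 0, 0, 0, 0.2, 0], [0, 0, 0, 0, 0, 0.3, 0], [0, 0, 0, 0, 0, 0.3, 0]])

```text
time_s: 3.37
eef_pos: [522.4, 117.8, 213.9]
ee_rot: [0.0, 0.975, 0.224, 0.003]
force: [-7.2, -0.5, 20.6]
grip_width: -0.001
```

Run:
```python
from h import *
from rig import ctrl,capture
plan(ctrl.sense(),[521,118.5,214])
S=capture("side")
crop(S,215,230,100,90,6,"pics/s2.png")
```

```text
t 3.37 pos [522.4 117.8 213.9] F [-7.2 -0.5 20.6] grip -0.001 shift cm [-0.1  -0.12 -0.02] |d| 1.5 levelling rotvec [ 0.0015 -0.0054  0.    ] toolx [0.9   0.437 0.005]
```

View pics/s2.png

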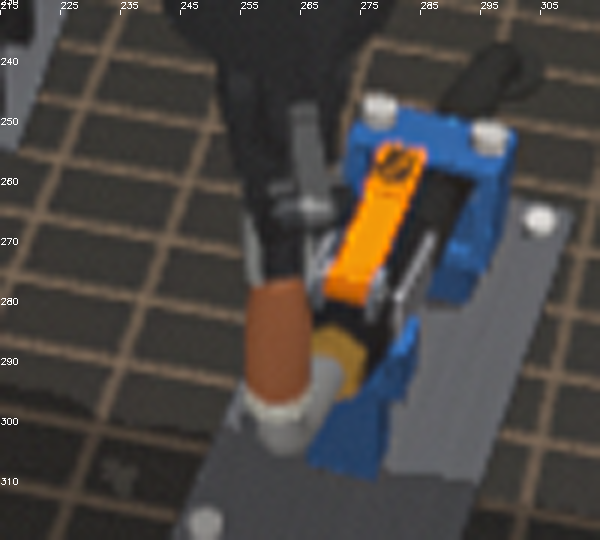

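The nozzle is home: force rose to 20.6 N with no further travel at z = 213.9, and the rim sits on the white ring at about (261,296). Next I lift off and go to the tester.

>>> move_arm(series=[[0, 0, 0, 0, 0, -2.5, 0], [0, 0, 0, 0, 0, -5, 0], [0, 0, 0, 2.8, -2.6, -5, 0.5], [0, 0, 0, 5.6, -5.2, -5, 1], [0, 0, 0, 8.4, -7.8, -5, 1]])

```text
time_s: 3.83
eef_pos: [564.1, 225.8, 264.8]
ee_rot: [0.0, 0.975, 0.223, 0.003]
force: [1.0, 0.2, 1.3]
grip_width: 0.42
```

Run:
```python
from h import *
from rig import ctrl
plan(ctrl.sense(),[590.6,294.8,150])
```

```text
t 3.83 pos [564.1 225.8 264.8] F [1.  0.2 1.3] grip 0.42 shift cm [ 5.32 -5.08 11.51] |d| 136.6 levelling rotvec [ 0.0018 -0.0066  0.    ] toolx [0.9   0.435 0.007]
```

>>> move_arm(series=[[0, -0.006, 0, 2.65, -2.5, 1, 1], [0, -0.006, 0, 5.3, -5.05, 3, 1], [0, -0.006, 0, 5.3, -5.05, 6, 1], [0, -0.006, 0, 5.3, -5.05, 9, 1], [0, -0.006, 0, 5.3, -5.05, 11, 1]])

```text
time_s: 4.25
eef_pos: [589.5, 294.8, 151.4]
ee_rot: [0.001, 0.975, 0.224, -0.001]
force: [0.9, 0.5, -0.9]
grip_width: 1.0
```

Run:
```python
from h import *
from rig import ctrl,capture
plan(ctrl.sense(),[590.6,294.8,44])
S=capture("side");T=capture("top"); pickle.dump(S,open("pics/side3.pkl","wb")); pickle.dump(T,open("pics/top3.pkl","wb"))
crop(S,170,230,130,130,4,"pics/s3.png");crop(T,90,170,120,90,6,"pics/t3.png")
```

```text
t 4.25 pos [589.5 294.8 151.4] F [ 0.9  0.5 -0.9] grip 1.0 shift cm [ 0.13  0.03 10.74] |d| 107.4 levelling rotvec [0.0012 0.0033 0.    ] toolx [ 0.9    0.436 -0.003]
```

View pics/s3.png

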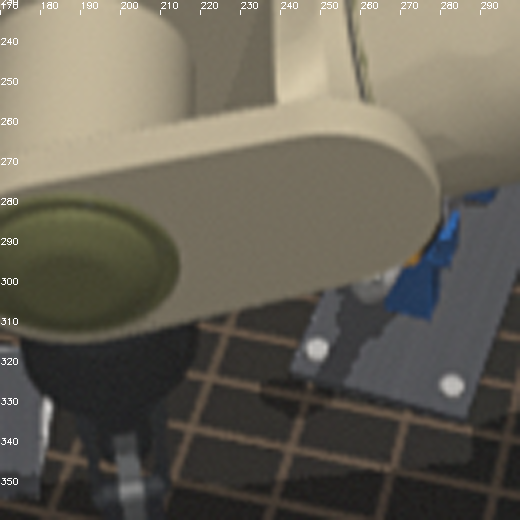

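View pics/t3.png

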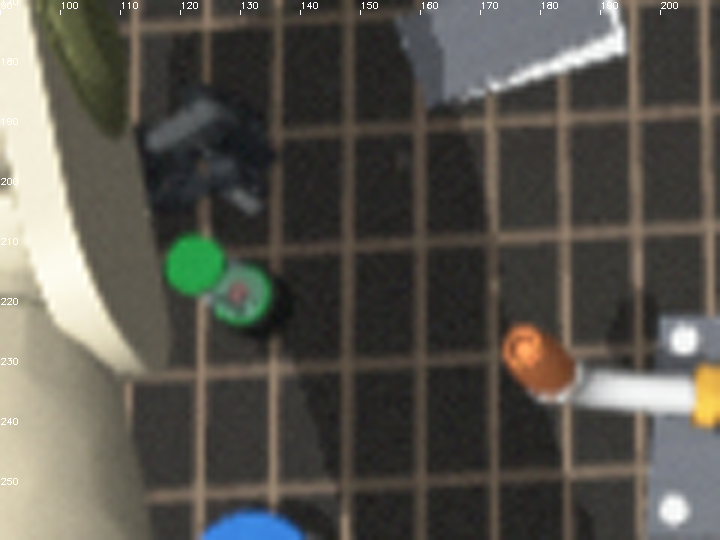

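Run:
```python
from h import *
from rig import ctrl
T=pickle.load(open("pics/top3.pkl","rb")); s=ctrl.sense()
print(atz(T,(176.8,227.4),214).round(1))
R=Rt(s).as_matrix()
for z in (0,-10,-60):
  for y in (0,-42,42): print(z,y,proj(T,s["eef_pos"]+R@[0,y,z]).round(1))
print("testertop",proj(T,[590.6,294.8,103]),atz(T,(90+195/6-.4,170+265/6-.4),103), atz(T,(90+241/6-.4,170+294/6-.4),30))
```

```text
[521.3 119.4 214. ]
0 0 [116.2 210.5]
0 -42 [101.9 218. ]
0 42 [130.5 203. ]
-10 0 [114.9 209.6]
-10 -42 [100.5 217.2]
-10 42 [129.3 202.1]
-60 0 [108.1 205.2]
-60 -42 [ 93.  213.1]
-60 42 [123.1 197.4]
testertop [121.87692859 213.69690335] [590.36691392 294.17968879 103.        ] [591.81392644 295.86238646  30.        ]
```

Top view: the +y finger tip at about (130,203) is where I predicted, and the tester ring at (122,214) is centred between the jaws. I'll descend and grip.

>>> move_arm(series=[[0, 0.003, 0, 0.1, 0, 3, 1], [0, 0.003, 0, 0.1, 0, 6, 1], [0, 0.003, 0, 0.1, 0, 9, 1], [0, 0.003, 0, 0.1, 0, 10.7, 1], [0, 0.003, 0, 0.1, 0, 10.7, 1]])

```text
time_s: 4.77
eef_pos: [588.1, 293.5, 41.7]
ee_rot: [0.001, 0.975, 0.223, -0.004]
force: [-0.4, -0.5, 0.5]
grip_width: 1.0
```

Run:
```python
from h import *
from rig import ctrl
plan(ctrl.sense(),[590.8,294.8,44])
```

```text
t 4.77 pos [588.1 293.5  41.7] F [-0.4 -0.5  0.5] grip 1.0 shift cm [ 0.3   0.   -0.24] |d| 3.8 levelling rotvec [-0.0002  0.0084  0.    ] toolx [ 0.9    0.435 -0.008]
```

>>> move_arm(series=[[0, 0.008, 0, 0.3, 0, -0.3, 1], [0, 0.008, 0, 0.3, 0, -0.3, 1], [0, 0.008, 0, 0.3, 0, -0.3, 1]])

```text
time_s: 5.02
eef_pos: [592.1, 295.2, 47.3]
ee_rot: [-0.0, 0.975, 0.223, 0.002]
force: [-0.3, -0.1, -0.1]
grip_width: 0.997
```

Run:
```python
from h import *
from rig import ctrl
plan(ctrl.sense(),[590.8,294.8,44])
```

```text
t 5.02 pos [592.1 295.2  47.3] F [-0.3 -0.1 -0.1] grip 0.997 shift cm [-0.14 -0.02  0.33] |d| 3.6 levelling rotvec [ 0.0004 -0.0037  0.    ] toolx [0.9   0.435 0.004]
```

>>> move_arm(series=[[0, 0, 0, 0, 0, 0, 1], [0, 0, 0, 0, 0, 0, 1], [0, 0, 0, 0, 0, 0, 1]])

```text
time_s: 5.27
eef_pos: [592.5, 295.3, 48.2]
ee_rot: [-0.0, 0.975, 0.223, 0.003]
force: [0.3, 0.6, 0.3]
grip_width: 1.003
```

Run:
```python
from h import *
from rig import ctrl
plan(ctrl.sense(),[590.8,294.8,44])
```

```text
t 5.27 pos [592.5 295.3  48.2] F [0.3 0.6 0.3] grip 1.003 shift cm [-0.18 -0.03  0.42] |d| 4.5 levelling rotvec [ 0.0006 -0.005   0.    ] toolx [0.9   0.435 0.005]
```

>>> move_arm(series=[[0, -0.004, 0, -0.15, 0, 0.35, 1], [0, -0.004, 0, -0.15, 0, 0.35, 1], [0, -0.004, 0, -0.15, 0, 0.35, 1], [0, -0.004, 0, -0.15, 0, 0.35, 1]])

```text
time_s: 5.6
eef_pos: [591.1, 294.6, 44.5]
ee_rot: [0.0, 0.975, 0.223, 0.0]
force: [-0.2, 0.1, -0.2]
grip_width: 1.0
```

Run:
```python
from h import *
from rig import ctrl
plan(ctrl.sense(),[590.8,294.8,44])
```

```text
t 5.6 pos [591.1 294.6  44.5] F [-0.2  0.1 -0.2] grip 1.0 shift cm [-0.02 -0.03  0.05] |d| 0.7 levelling rotvec [ 0.0006 -0.0008  0.    ] toolx [0.9   0.435 0.001]
```

>>> move_arm(series=[[0, 0, 0, 0, 0, 0, 0.7], [0, 0, 0, 0, 0, 0, 0.5], [0, 0, 0, 0, 0, 0, 0.4], [0, 0, 0, 0, 0, 0, 0.35], [0, 0, 0, 0, 0, 0, 0.32]], grip_force=25)

```text
time_s: 6.02
eef_pos: [591.1, 294.6, 44.5]
ee_rot: [0.0, 0.975, 0.223, 0.0]
force: [-0.4, 1.0, 0.2]
grip_width: 0.322
```

>>> move_arm(series=[[0, 0, 0, 0, 0, 0, 0.28], [0, 0, 0, 0, 0, 0, 0.22], [0, 0, 0, 0, 0, 0, 0.15], [0, 0, 0, 0, 0, 0, 0.1], [0, 0, 0, 0, 0, 0, 0.1]])

```text
time_s: 6.43
eef_pos: [591.2, 294.6, 44.6]
ee_rot: [0.0, 0.975, 0.223, 0.001]
force: [0.2, -0.3, 0.6]
grip_width: 0.273
```

Run:
```python
from h import *
from rig import ctrl,capture
plan(ctrl.sense(),[590.8,294.8,44])
T=capture("top"); S=capture("side")
crop(T,90,170,80,70,7,"pics/t4.png");crop(S,160,300,130,120,5,"pics/s4.png")
```

```text
t 6.43 pos [591.2 294.6  44.6] F [ 0.2 -0.3  0.6] grip 0.273 shift cm [-0.03 -0.03  0.06] |d| 0.8 levelling rotvec [ 0.0006 -0.0011  0.    ] toolx [0.9   0.435 0.001]
```

View pics/t4.png

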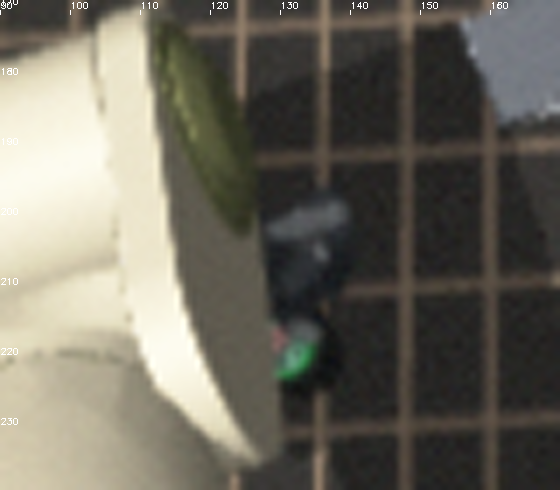

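View pics/s4.png

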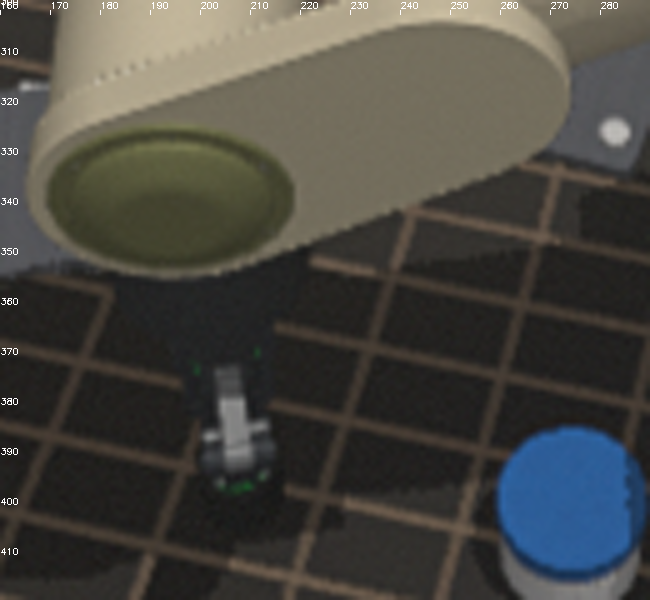

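The jaws stopped at 23 mm on the tube (24 mm), with the green ring between the fingers at about (130,220) in the top view. Next I lift.

>>> move_arm(series=[[0, 0, 0, 0, 0, -1.5, 0.1], [0, 0, 0, 0, 0, -5, 0.1], [0, 0, 0, 0, 0, -9, 0.1], [0, 0, 0, 0, 0, -12.5, 0.1], [0, 0, 0, 0, 0, -15, 0.1]])

```text
time_s: 6.95
eef_pos: [591.4, 294.9, 198.3]
ee_rot: [0.0, 0.975, 0.223, 0.002]
force: [0.8, 0.4, -0.7]
grip_width: 0.27
```

>>> move_arm(series=[[0, 0, 0, 0, 0, -2.5, 0.1], [0, 0, 0, 0, 0, -5, 0.1], [0, 0, 0, 0, 0, -7.5, 0.1], [0, 0, 0, 0, 0, -9, 0.1], [0, 0, 0, 0, 0, -9, 0.1]])

```text
time_s: 7.37
eef_pos: [591.6, 295.0, 291.9]
ee_rot: [-0.0, 0.975, 0.223, 0.005]
force: [0.7, -0.1, -0.9]
grip_width: 0.274
```

Run:
```python
from h import *
from rig import ctrl,capture
plan(ctrl.sense(),[521.5,119,285])
```

```text
t 7.37 pos [591.6 295.  291.9] F [ 0.7 -0.1 -0.9] grip 0.274 shift cm [-13.98  12.8    0.57] |d| 189.6 levelling rotvec [ 0.0021 -0.0106  0.    ] toolx [0.9   0.435 0.011]
```

>>> move_arm(series=[[0, -0.01, 0, -1.5, 1.4, 0.3, 0.1], [0, -0.01, 0, -4.1, 3.8, 0.6, 0.1], [0, -0.01, 0, -7, 6.4, 0.6, 0.1], [0, -0.01, 0, -9.5, 8.7, 0.6, 0.1], [0, -0.01, 0, -11, 10.1, 0.6, 0.1]])

```text
time_s: 7.78
eef_pos: [535.0, 153.9, 283.5]
ee_rot: [0.001, 0.975, 0.223, -0.001]
force: [0.5, -0.2, 0.3]
grip_width: 0.274
```

Run:
```python
from h import *
from rig import ctrl,capture
plan(ctrl.sense(),[521.5,119,280])
```

```text
t 7.78 pos [535.  153.9 283.5] F [ 0.5 -0.2  0.3] grip 0.274 shift cm [-2.73  2.56  0.36] |d| 37.6 levelling rotvec [0.0017 0.002  0.    ] toolx [ 0.901  0.434 -0.002]
```

>>> move_arm(series=[[0, 0.002, 0, -1.2, 1.1, 0, 0.1], [0, 0.002, 0, -2.4, 2.3, 0, 0.1], [0, 0.002, 0, -2.7, 2.5, 0, 0.1], [0, 0.002, 0, -2.7, 2.5, 0, 0.1], [0, 0.002, 0, -2.7, 2.5, 0, 0.1]])

```text
time_s: 8.2
eef_pos: [521.5, 120.1, 283.0]
ee_rot: [0.001, 0.975, 0.223, -0.0]
force: [-0.1, 0.4, -0.7]
grip_width: 0.274
```

Run:
```python
from h import *
from rig import ctrl,capture
plan(ctrl.sense(),[521.5,119,262])
T=capture("top"); S=capture("side"); pickle.dump(S,open("pics/side5.pkl","wb"))
crop(T,140,180,80,70,7,"pics/t5.png");crop(S,210,200,100,110,5,"pics/s5.png")
```

```text
t 8.2 pos [521.5 120.1 283. ] F [-0.1  0.4 -0.7] grip 0.274 shift cm [-0.05  0.1   2.1 ] |d| 21.0 levelling rotvec [0.0011 0.0006 0.    ] toolx [ 0.901  0.434 -0.001]
```

View pics/t5.png

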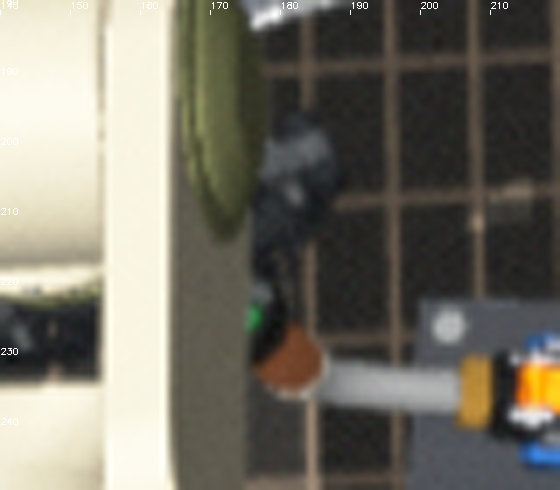

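View pics/s5.png

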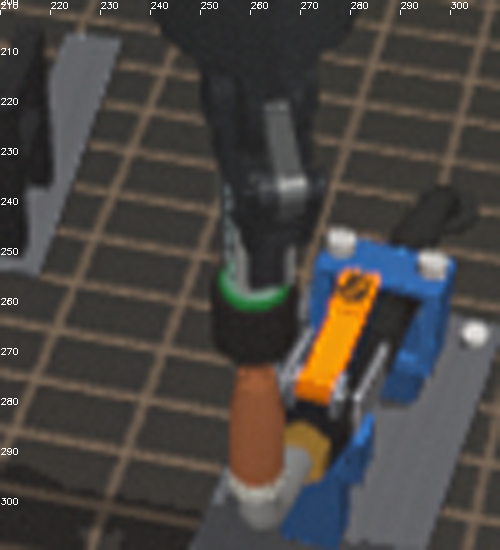

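Run:
```python
from h import *
S=pickle.load(open("pics/side5.pkl","rb"))
for z in (238.4,268.4): 
  c=proj(S,[521.1,120.3,z]); print(z,c,(c-[210,200]+.4)*5)
  t=np.linspace(0,6.28,60); P=np.array([proj(S,[521.1+17.5*np.cos(a),120.3+17.5*np.sin(a),z]) for a in t]); P=(P-[210,200]+.4)*5; print(P.min(0),P.max(0))
c=proj(S,[521.2,119,214]);print((c-[210,200]+.4)*5)
c=proj(S,[521.2,119,156]);print((c-[210,200]+.4)*5)
```

```text
238.4 [260.73573144 266.702414  ] [255.67865719 335.51206999]
[212.20645943 303.83378966] [299.12773525 368.09458347]
268.4 [260.6994099  256.32518797] [255.49704949 283.62593985]
[211.14099988 252.00964023] [299.82892191 316.16133782]
[256.35048    373.84850518]
[256.65191742 465.57542209]
```

The foot in the side view spans columns 211–299 of the crop with its bottom at about row 367. That matches the prediction to within a pixel, so I'll lower it.

>>> move_arm(series=[[0, 0, 0, -0.05, 0.1, 0.6, 0.1], [0, 0, 0, -0.05, 0.1, 1.4, 0.1], [0, 0, 0, -0.05, 0.1, 2.1, 0.1], [0, 0, 0, -0.05, 0.1, 2.1, 0.1]])

```text
time_s: 8.63
eef_pos: [521.0, 119.4, 260.0]
ee_rot: [0.0, 0.975, 0.223, -0.002]
force: [0.1, -0.3, -0.1]
grip_width: 0.275
```

Run:
```python
from h import *
from rig import ctrl,capture
plan(ctrl.sense(),[521.4,118.9,238])
```

```text
t 8.63 pos [521.  119.4 260. ] F [ 0.1 -0.3 -0.1] grip 0.275 shift cm [0.02 0.07 2.2 ] |d| 22.0 levelling rotvec [-0.0003  0.0036  0.    ] toolx [ 0.9    0.435 -0.004]
```

>>> move_arm(series=[[0, 0.003, 0, 0.02, 0.05, 0.5, 0.1], [0, 0.003, 0, 0.02, 0.05, 1.0, 0.1], [0, 0.003, 0, 0.02, 0.05, 1.5, 0.1], [0, 0.003, 0, 0.02, 0.05, 1.9, 0.1], [0, 0.003, 0, 0.02, 0.05, 1.9, 0.1]])

```text
time_s: 9.05
eef_pos: [521.0, 119.0, 240.0]
ee_rot: [-0.0, 0.975, 0.223, -0.001]
force: [-0.1, 0.2, -0.7]
grip_width: 0.27
```

Run:
```python
from h import *
from rig import ctrl,capture
plan(ctrl.sense(),[521.4,118.9,235])
```

```text
t 9.05 pos [521. 119. 240.] F [-0.1  0.2 -0.7] grip 0.27 shift cm [0.03 0.03 0.5 ] |d| 5.0 levelling rotvec [-0.0009  0.0018  0.    ] toolx [ 0.9    0.435 -0.002]
```

>>> move_arm(series=[[0, 0.002, 0, 0.02, 0.02, 0.2, 0.1], [0, 0.002, 0, 0.02, 0.02, 0.4, 0.1], [0, 0.002, 0, 0.02, 0.02, 0.5, 0.1], [0, 0.002, 0, 0.02, 0.02, 0.5, 0.1]])

```text
time_s: 9.38
eef_pos: [521.2, 118.9, 234.9]
ee_rot: [-0.0, 0.975, 0.223, -0.0]
force: [0.4, 0.8, -0.7]
grip_width: 0.275
```

Run:
```python
from h import *
from rig import ctrl,capture
plan(ctrl.sense(),[521.4,118.9,235])
S=capture("side")
crop(S,210,200,100,110,5,"pics/s6.png")
```

```text
t 9.38 pos [521.2 118.9 234.9] F [ 0.4  0.8 -0.7] grip 0.275 shift cm [ 0.02  0.01 -0.01] |d| 0.2 levelling rotvec [-0.001   0.0001  0.    ] toolx [ 0.9    0.435 -0.   ]
```

View pics/s6.png

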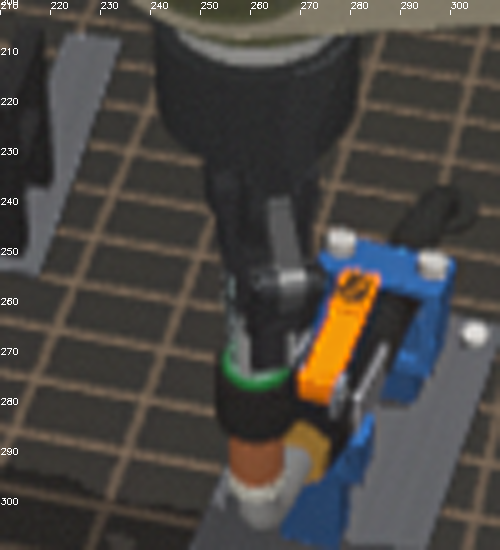

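The foot is over the nozzle, with its bottom edge at about (261,287). I'll lower another 1 mm to feel for the seat.

>>> move_arm(series=[[0, 0, 0, 0, 0, 0.1, 0.1], [0, 0, 0, 0, 0, 0.1, 0.1]])

```text
time_s: 9.6
eef_pos: [521.5, 119.0, 234.5]
ee_rot: [-0.0, 0.975, 0.223, 0.001]
force: [-0.3, -0.2, 3.3]
grip_width: 0.272
```

Contact at 3.3 N, so it is seated. I'll release.

>>> move_arm(series=[[0, 0, 0, 0, 0, 0, 0.3], [0, 0, 0, 0, 0, 0, 0.4], [0, 0, 0, 0, 0, 0, 0.6], [0, 0, 0, 0, 0, 0, 0.8], [0, 0, 0, 0, 0, 0, 0.9]])

```text
time_s: 10.02
eef_pos: [521.5, 119.0, 234.4]
ee_rot: [-0.0, 0.975, 0.223, 0.0]
force: [-0.1, -0.2, -0.4]
grip_width: 0.81
```

Run:
```python
from h import *
from rig import ctrl,capture
plan(ctrl.sense(),[521.4,118.9,330])
S=capture("side")
crop(S,210,200,100,110,5,"pics/s7.png")
```

```text
t 10.02 pos [521.5 119.  234.4] F [-0.1 -0.2 -0.4] grip 0.81 shift cm [ 0.   -0.   -9.56] |d| 95.6 levelling rotvec [-0.0005 -0.001   0.    ] toolx [0.9   0.435 0.001]
```

View pics/s7.png

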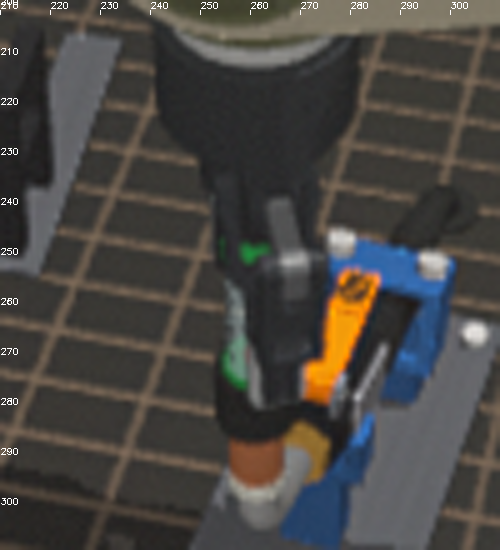

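>>> move_arm(series=[[0, 0, 0, 0, 0, -1, 1], [0, 0, 0, 0, 0, -3.5, 1], [0, 0, 0, 0, 0, -6.5, 1], [0, 0, 0, 0, 0, -9, 1], [0, 0, 0, 0, 0, -10.5, 1]])

```text
time_s: 10.48
eef_pos: [521.7, 118.9, 343.3]
ee_rot: [0.0, 0.975, 0.223, 0.003]
force: [0.1, -0.5, 0.1]
grip_width: 0.998
```

Run:
```python
from h import *
from rig import ctrl,capture
plan(ctrl.sense(),[508.6,-25.5,335])
S=capture("side")
crop(S,210,180,100,130,4,"pics/s8.png")
```

```text
t 10.48 pos [521.7 118.9 343.3] F [ 0.1 -0.5  0.1] grip 0.998 shift cm [-7.46 12.43  0.81] |d| 145.2 levelling rotvec [ 0.0015 -0.005   0.    ] toolx [0.9   0.435 0.005]
```

View pics/s8.png

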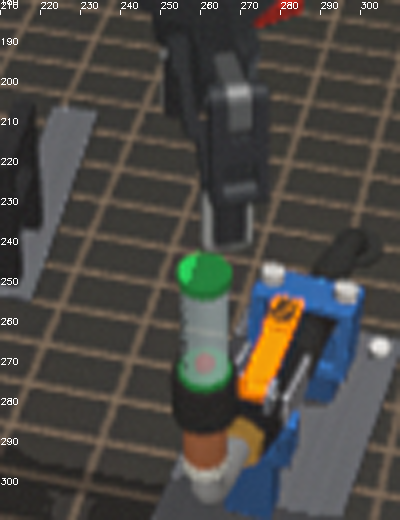

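The tester now stands free and upright on the nozzle: green top at (260,248), foot at (260,278). Before reaching for the lever I'll check that the wrist link clears the tester.

Run:
```python
from h import *
np.set_printoptions(precision=1,suppress=True)
S=pickle.load(open("pics/side0.pkl","rb"));T=pickle.load(open("pics/top0.pkl","rb"))
tcp=np.array([591.2,294.6,44.6])
for n,s,t in [("cap c",(160+170/5-.4,300+200/5-.4),(90+202/7-.4,170+128/7-.4)),("cap bottom",(160+172/5-.4,300+268/5-.4),(90+232/7-.4,170+225/7-.4)),("link other end bottom",(160+560/5,300+130/5),(90+262/7,170+462/7))]:
    X,e=tri([S,T],[s,t]); print(n,X,e,X-tcp)
from rig import ctrl
print(ctrl.sense()["joints"])
```

```text
cap c [626.9 276.8 181.9] [np.float64(14.573839013336348), np.float64(14.573839013336752)] [ 35.7 -17.8 137.3]
cap bottom [614.7 281.  138.9] [np.float64(0.43620833219679134), np.float64(0.4362083321968666)] [ 23.5 -13.6  94.3]
link other end bottom [487.2 240.2 221.4] [np.float64(17.623231386819914), np.float64(17.623231386819846)] [-104.   -54.4  176.8]
[0.  0.3 1.2 0.  1.6 1.1]
```

Run:
```python
from h import *
from rig import ctrl,capture
S=capture("side");T=capture("top");pickle.dump((S,T),open("pics/p9.pkl","wb"))
s=ctrl.sense();print(s["joints"].round(3))
im=np.hstack([S["frame"][60:400,60:460],T["frame"][60:400,30:430]])[:,:,::-1]
cv2.imwrite("pics/st9.png",im)
```

```text
[4.000e-03 2.840e-01 1.257e+00 1.000e-03 1.598e+00 1.125e+00]
```

View pics/st9.png

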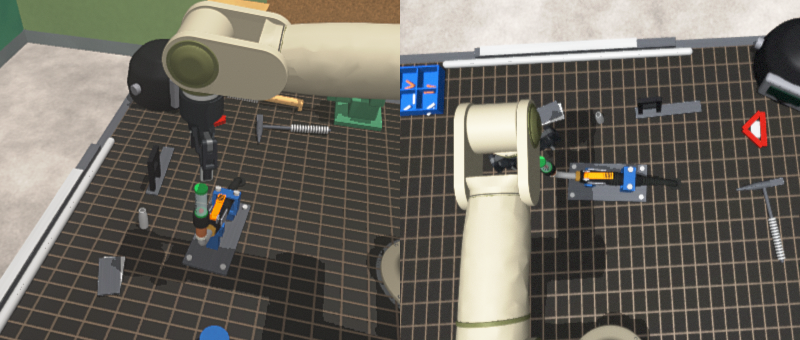

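The fork wrist stays over the tool at about ±75 mm, well above everything, and the tester will be about 126 mm clear of the pad. I'll shut the fingers, align the yaw with the torch and move over the pad.

>>> move_arm(series=[[0, 0, 0.1, -1.2, 2.0, 0, 0.7], [0, 0, 0.2, -2.8, 4.8, 0, 0.3], [0, 0, 0.3, -4.6, 7.8, 0, 0], [0, 0, 0.4, -6.2, 10.6, 0, 0], [0, 0, 0.5, -7.7, 13.0, 0, 0]], grip_force=40)

```text
time_s: 11.05
eef_pos: [508.1, -33.4, 338.9]
ee_rot: [-0.001, 1.0, -0.028, 0.0]
force: [0.1, -0.3, -1.3]
grip_width: 0.3
```

Run:
```python
from h import *
from rig import ctrl
plan(ctrl.sense(),[508.1,-31.5,200])
```

```text
t 11.05 pos [508.1 -33.4 338.9] F [ 0.1 -0.3 -1.3] grip 0.3 shift cm [-0.02 -0.17 13.89] |d| 138.9 levelling rotvec [-0.0014 -0.0005  0.    ] toolx [ 0.998 -0.055  0.   ]
```

>>> move_arm(series=[[0, 0, 0.03, 0, -0.2, 3, 0], [0, 0, 0.03, 0, -0.2, 7, 0], [0, 0, 0.03, 0, -0.2, 11, 0], [0, 0, 0.03, 0, -0.2, 15, 0], [0, 0, 0.03, 0, -0.2, 17.5, 0]])

```text
time_s: 11.47
eef_pos: [505.9, -30.5, 159.0]
ee_rot: [-0.002, 0.999, -0.043, -0.003]
force: [-0.4, -0.4, -0.5]
grip_width: -0.002
```

Run:
```python
from h import *
from rig import ctrl,capture
plan(ctrl.sense(),[508.1,-31.5,135])
T=capture("top"); S=capture("side"); pickle.dump((S,T),open("pics/p10.pkl","wb"))
crop(T,150,170,130,90,5,"pics/t10.png");crop(S,210,190,120,130,5,"pics/s10.png")
```

```text
t 11.47 pos [505.9 -30.5 159. ] F [-0.4 -0.4 -0.5] grip -0.002 shift cm [0.24 0.08 2.4 ] |d| 24.2 levelling rotvec [-0.0028  0.0061  0.    ] toolx [ 0.996 -0.085 -0.006]
```

View pics/t10.png

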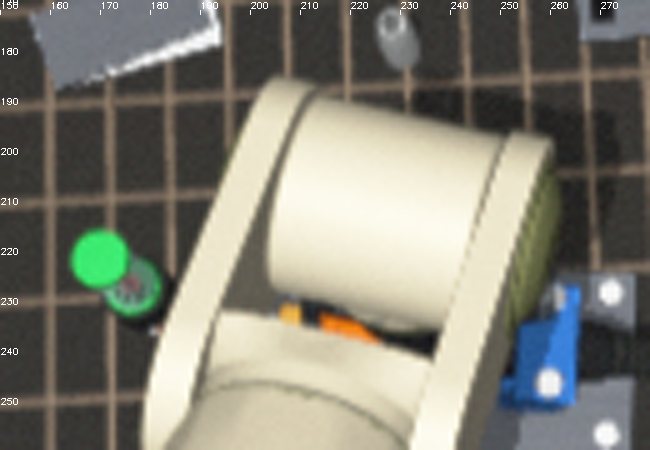

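View pics/s10.png

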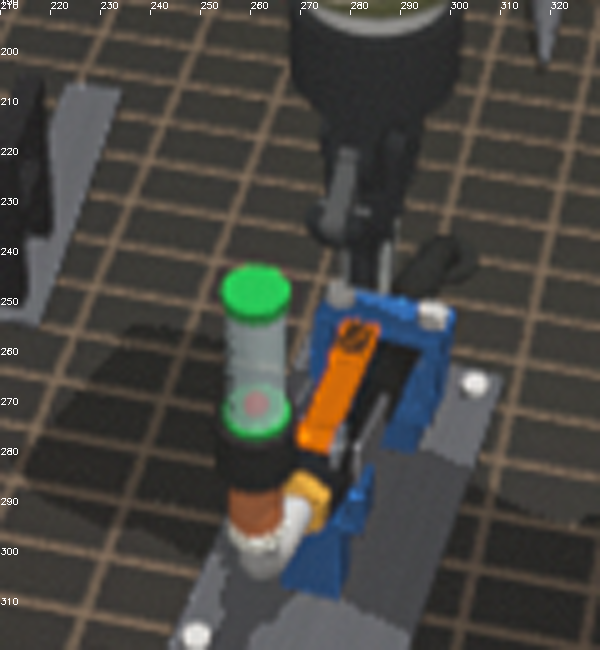

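Run:
```python
from h import *
np.set_printoptions(precision=0,suppress=True)
S,T=pickle.load(open("pics/p10.pkl","rb"))
for px in [(265,80),(215,200),(165,330),(145,420)]:
  uv=(150+px[0]/5,170+px[1]/5)
  print(px,[atz(T,uv,z) for z in (230,290,350,400)])
```

```text
(265, 80) [array([621.,  49., 230.]), array([603.,  39., 290.]), array([586.,  30., 350.]), array([572.,  22., 400.])]
(215, 200) [array([560.,  75., 230.]), array([546.,  64., 290.]), array([532.,  54., 350.]), array([520.,  45., 400.])]
(165, 330) [array([496., 101., 230.]), array([485.,  89., 290.]), array([474.,  77., 350.]), array([465.,  66., 400.])]
(145, 420) [array([452., 111., 230.]), array([443.,  98., 290.]), array([435.,  86., 350.]), array([428.,  75., 400.])]
```

The shut fingers are just behind and above the pad in the side view (tips at about (283,248)). The wrist fork stays at least 25 mm from the tester in the worst case. I'll go down slowly until contact.

>>> move_arm(series=[[0, 0.006, 0, 0.2, 0.1, 0.7, 0], [0, 0.006, 0, 0.2, 0.1, 1.5, 0], [0, 0.006, 0, 0.2, 0.1, 2.3, 0], [0, 0.006, 0, 0.2, 0.1, 2.6, 0], [0, 0.006, 0, 0.2, 0.1, 2.6, 0]])

```text
time_s: 11.98
eef_pos: [507.2, -31.4, 133.1]
ee_rot: [-0.002, 0.999, -0.043, -0.002]
force: [-0.1, 0.2, -0.5]
grip_width: -0.0
```

Run:
```python
from h import *
from rig import ctrl,capture
plan(ctrl.sense(),[508.1,-31.5,124])
S=capture("side")
crop(S,230,200,90,100,6,"pics/s11.png")
```

```text
t 11.98 pos [507.2 -31.4 133.1] F [-0.1  0.2 -0.5] grip -0.0 shift cm [0.09 0.   0.91] |d| 9.1 levelling rotvec [-0.0035  0.0037  0.    ] toolx [ 0.996 -0.085 -0.004]
```

View pics/s11.png

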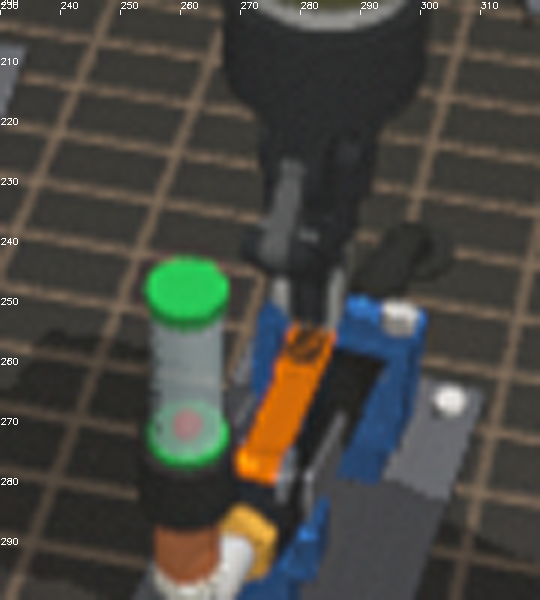

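Fingertips at (282,254) are right above the pad at (281,258). I'll step down in small moves.

>>> move_arm(series=[[0, 0.003, 0, 0.08, 0, 0.4, 0], [0, 0.003, 0, 0.08, 0, 0.8, 0], [0, 0.003, 0, 0.08, 0, 0.9, 0], [0, 0.003, 0, 0.08, 0, 0.9, 0]])

```text
time_s: 12.37
eef_pos: [508.0, -31.5, 124.3]
ee_rot: [-0.002, 0.999, -0.043, -0.0]
force: [-0.5, -0.5, 0.2]
grip_width: 0.001
```

Run:
```python
from h import *
from rig import ctrl
plan(ctrl.sense(),[508.1,-31.5,120])
```

```text
t 12.37 pos [508.  -31.5 124.3] F [-0.5 -0.5  0.2] grip 0.001 shift cm [0.01 0.   0.43] |d| 4.3 levelling rotvec [-0.0035  0.0006  0.    ] toolx [ 0.996 -0.085 -0.001]
```

>>> move_arm(series=[[0, 0, 0, 0, 0, 0.1, 0], [0, 0, 0, 0, 0, 0.2, 0], [0, 0, 0, 0, 0, 0.2, 0]])

```text
time_s: 12.62
eef_pos: [508.0, -31.5, 122.1]
ee_rot: [-0.002, 0.999, -0.043, -0.0]
force: [-0.6, 0.1, 0.7]
grip_width: -0.003
```

>>> move_arm(series=[[0, 0, 0, 0, 0, 0.1, 0], [0, 0, 0, 0, 0, 0.15, 0], [0, 0, 0, 0, 0, 0.15, 0]])

```text
time_s: 12.87
eef_pos: [508.2, -31.5, 120.8]
ee_rot: [-0.002, 0.999, -0.043, -0.0]
force: [-0.8, -1.3, 3.1]
grip_width: -0.003
```

Contact is at about z = 121. I'll continue down in 1 mm steps.

>>> move_arm(series=[[0, 0, 0, 0, 0, 0.1, 0], [0, 0, 0, 0, 0, 0.2, 0], [0, 0, 0, 0, 0, 0.2, 0]])

```text
time_s: 13.12
eef_pos: [508.2, -31.6, 118.8]
ee_rot: [-0.002, 0.999, -0.043, 0.0]
force: [-0.2, -1.1, 4.1]
grip_width: 0.002
```

>>> move_arm(series=[[0, 0, 0, 0, 0, 0.1, 0], [0, 0, 0, 0, 0, 0.15, 0], [0, 0, 0, 0, 0, 0.15, 0]])

```text
time_s: 13.37
eef_pos: [508.2, -31.7, 117.4]
ee_rot: [-0.002, 0.999, -0.043, 0.0]
force: [-0.7, -0.9, 5.0]
grip_width: -0.003
```

>>> move_arm(series=[[0, 0, 0, 0, 0, 0.1, 0], [0, 0, 0, 0, 0, 0.1, 0]])

```text
time_s: 13.53
eef_pos: [508.3, -31.7, 116.4]
ee_rot: [-0.001, 0.999, -0.043, 0.0]
force: [-0.9, -0.7, 5.3]
grip_width: 0.0
```

>>> move_arm(series=[[0, 0, 0, 0, 0, 0.08, 0], [0, 0, 0, 0, 0, 0.08, 0]])

```text
time_s: 13.7
eef_pos: [508.4, -31.8, 115.8]
ee_rot: [-0.001, 0.999, -0.043, 0.0]
force: [-1.8, -0.7, 6.2]
grip_width: 0.001
```

>>> move_arm(series=[[0, 0, 0, 0, 0, 0.08, 0], [0, 0, 0, 0, 0, 0.08, 0]])

```text
time_s: 13.87
eef_pos: [508.5, -31.8, 115.4]
ee_rot: [-0.001, 0.999, -0.043, 0.001]
force: [-1.7, -0.1, 8.9]
grip_width: 0.001
```

Force rose from 6.2 to 8.9 N over 0.4 mm, which is the clear stiffening at the end of the first stage. I'll hold here.

>>> move_arm(series=[[0, 0, 0, 0, 0, 0.05, 0], [0, 0, 0, 0, 0, 0.05, 0], [0, 0, 0, 0, 0, 0.05, 0], [0, 0, 0, 0, 0, 0.05, 0], [0, 0, 0, 0, 0, 0.05, 0]])

```text
time_s: 14.28
eef_pos: [508.6, -31.8, 115.4]
ee_rot: [-0.001, 0.999, -0.043, 0.001]
force: [-3.5, -1.1, 8.6]
grip_width: -0.003
```

Run:
```python
from h import *
from rig import ctrl,capture
for i in range(4):
    plan(ctrl.sense(),[508.1,-31.5,115]); S=capture("side")
T=capture("top")
plan(ctrl.sense(),[508.1,-31.5,115])
crop(S,230,200,90,100,6,"pics/s12.png"); crop(T,130,170,130,90,5,"pics/t12.png")
```

```text
t 14.28 pos [508.6 -31.8 115.4] F [-3.5 -1.1  8.6] grip -0.003 shift cm [-0.05 -0.02  0.04] |d| 0.7 levelling rotvec [-0.0027 -0.0014  0.    ] toolx [ 0.996 -0.085  0.001]
t 14.33 pos [508.6 -31.8 115.5] F [-2.7  0.4  9. ] grip -0.0 shift cm [-0.05 -0.03  0.05] |d| 0.7 levelling rotvec [-0.0027 -0.0014  0.    ] toolx [ 0.996 -0.085  0.001]
t 14.38 pos [508.6 -31.8 115.4] F [-2.8 -0.2  8.7] grip -0.003 shift cm [-0.05 -0.02  0.04] |d| 0.7 levelling rotvec [-0.0027 -0.0014  0.    ] toolx [ 0.996 -0.085  0.001]
t 14.43 pos [508.6 -31.8 115.5] F [-3.1 -1.1  8.8] grip -0.001 shift cm [-0.05 -0.02  0.05] |d| 0.7 levelling rotvec [-0.0027 -0.0014  0.    ] toolx [ 0.996 -0.085  0.001]
t 14.53 pos [508.6 -31.8 115.4] F [-2.9  0.2  8.3] grip 0.001 shift cm [-0.05 -0.02  0.04] |d| 0.7 levelling rotvec [-0.0027 -0.0014  0.    ] toolx [ 0.996 -0.085  0.001]
```

View pics/s12.png

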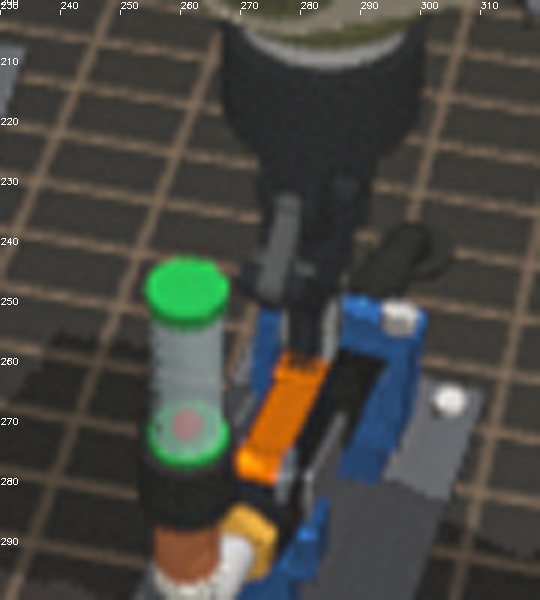

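View pics/t12.png

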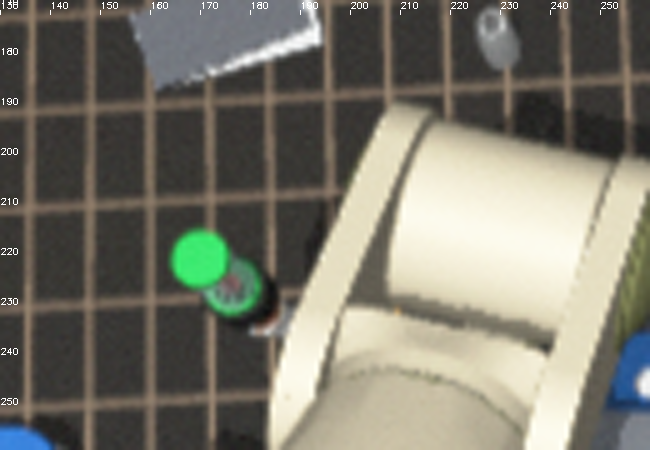

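Run:
```python
from h import *
from rig import ctrl,job
S,T=pickle.load(open("pics/p10.pkl","rb"))
print(tri([S,T],[(230+187/6-.4,200+287/6-.4),(130+200/5-.4,170+259/5-.4)]))
print(tri([S,T],[(230+188/6-.4,200+434/6-.4),(130+233/5-.4,170+286/5-.4)]))
print(ctrl.sense()["force"],ctrl.sense()["eef_pos"])
```

```text
(array([521.11819636, 119.32943618, 292.20878181]), [np.float64(0.02942660990981397), np.float64(0.02942660991001295)])
(array([521.19993314, 119.19856075, 221.68775177]), [np.float64(0.2025700591829307), np.float64(0.2025700591828453)])
[-2.89161146  0.15028902  8.31390714] [508.59352182 -31.78142041 115.44725028]
```

The tester top is at z = 292 (293 expected) and on the same axis as its foot, so it is upright and seated. The lever push is steady at about 8.5 N, so I'm handing in.

Run:
```python
from rig import ctrl,job
print(job.finish_job()); print(ctrl.sense()["force"],ctrl.sense()["eef_pos"])
```

```text
the job is handed in; nothing more can be done
None
the job is handed in; nothing more can be done
```

I did all three steps of the gas check and handed the job in at about 14.5 s, with the fingers still holding the lever at its first stage. The system gave no verdict.

- **Nozzle:** I pushed it down with shut fingers until it stopped moving. The force rose to 20.6 N at z = 213.9 mm, against 214 mm expected when home.
- **Tester:** I lowered it onto the nozzle, felt contact at 3.3 N, let go and moved clear. The last images put its top at (521.1, 119.3, 292.2) mm, with 293 mm expected for the height. That is on the same axis as its foot, so it stands upright and seated, and the wrist stayed clear of it.
- **Lever:** Contact came at about z = 121 mm. The force climbed slowly to 6.2 N, then jumped to 8.9 N within 0.4 mm, which I took as the end of the first stage. It then held at 8.3–9.0 N at z = 115.4 mm, about 5.5–6 mm down and well below the roughly 22 N wire-feed point.

I judged the lever position from force and travel only, because its angle cannot be read directly. I did not re-measure the bystanders at the end, but I planned no contact with them and the force readings showed none. No check failed. One rough estimate, of the wrist's clearance over the tester, disagreed between the two cameras. I replaced it with a worst-case figure of at least 25 mm before moving in.

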